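# Fit the drive pulley and hold the belt tensioner back

### The job

The small belt drive (raised aluminium plate) is ready for a new belt. Put the larger of the two loose toothed pulleys on its bare upright spindle, boss up and fully down on the shoulder, and let go of it; then swing the sprung tensioner arm by its finger knob out from between the pulleys to its forward stop, and finish while still holding it there against the spring so that I can slip the belt on. Leave the smaller pulley and the hex key where they lie.

Things in the scene. Friction and masses are not known exactly. Their poses are not given: they have to be found in the camera images.
- drive: The belt drive, fixed: aluminium plate 170 (x) x 240 (y) mm on standoffs, top 58 mm above the bench, motor slung below. Origin on the bench under the plate's centre; z up, -x to its front edge (robot's side); yaw up to 0.25 rad. In its frame (mm): bare spindle (0, 70); motor shaft with fixed small pulley, 94 high (0, -80); tensioner pivot bolt, 96 high (-45, -75).
- spindle_seat (a point): Centre of the shoulder (collar 22 mm dia) on which the pulley must sit, 72 mm above the bench, on the spindle's axis. The plain upright steel spindle is 12 mm in diameter and rises 30 mm above this point; its last 3 mm taper to 6 mm diameter.
- spindle_tip (a point): Top centre of the spindle, 102 mm above the bench.
- big_pulley: The larger loose pulley, aluminium, 120 g, lying flat on the bench boss up: toothed disc 60 mm dia x 16 mm high, on it a round boss 28 mm dia x 18 mm (34 mm high in all), with a plain 15 mm bore right through. Origin: centre of the underside; z along the bore, towards the boss. The boss is a good place to grip. The two loose pulleys may change places.
- small_pulley: The smaller loose pulley, not wanted now: disc 42 mm dia x 16 mm, boss 25 mm dia x 18 mm, 15 mm bore. Origin: centre of the underside. Stays where it lies.
- hex_key_5: A bright L-shaped hex key, 30 x 107 x 6 mm, lying on the bench left of the vice. Stays where it lies.
- pivot_axis (a point): A point on the upright axis about which the tensioner arm swings, 84 mm above the bench.
- tension_arm: The tensioner arm: flat steel bar 12 mm wide, 6 mm thick, 63 to 69 mm above the bench, reaching 70 mm from the pivot to the idler's axis. Origin on the pivot axis at the bar's underside; its x points along the bar to the idler. It carries the idler wheel and knob.
- idler: Black idler wheel, 25 mm dia, on the free end of the arm, spinning freely together with the upright steel finger knob above it. Origin: on the wheel's axis at its underside, 72 mm above the bench; wheel 14.5 mm high.
- finger_knob (a point): Middle of the round finger knob on the idler's axis, 102 mm above the bench: knob 14 mm dia, from 87 to 115 mm above the bench, 70 mm from the pivot axis. It can be pinched from above or pushed from the side.
- tension_swing (a joint): Swing of the tensioner arm, rad. 0: at rest on its rear stop pin, idler between the pulleys; grows counter-clockwise seen from above, the knob moving to the front edge; 0.87: on the forward stop pin. The spring pulls back at the knob with about 3 N at rest and 8 N at the stop; let go, the arm flies back.
There are look-alikes about, which are no part of the job. What is shaped like the big_pulley but yellow is not meant.

How it is judged:
On the way, in this order (a step that is already met when the one before it is completed fails the run):
1. the larger pulley sits boss up on the spindle's shoulder, let go (horizontal distance between big_pulley and spindle_seat below 0.003 m and z of big_pulley in the frame of spindle_seat between -0.0025 and 0.0025 m and angle between big_pulley's own z axis and vertical below 0.06 rad and contact force between the fingers and big_pulley below 0.1 N), for 0.3 s.
2. the tensioner arm is wound to its forward stop and held by the gripper (value of joint tension_swing above 0.81 rad and velocity of joint tension_swing between -0.15 and 0.15 rad/s and contact force between the fingers and tension_arm above 1.5 N and contact force between big_pulley and tension_arm below 0.1 N), for 0.3 s.
At the end, for the whole second after the job is handed in: The fingers still hold the tensioner arm (over 1.5 N) at its forward stop: swing over 0.81 rad, within 0.15 rad/s, not caught on the pulley. The larger pulley sits boss up on the spindle, within 2.5 mm of the shoulder and 3 mm of centre, tilt under 0.06 rad, untouched (all of step 1 and all of step 2); the arm keeps its last pose, push and grip.
It fails at once if the smaller pulley is pushed more than 40 mm from where it lay (distance of small_pulley from where it was at the start of the episode above 0.04 m).
It fails at once if the hex key is pushed more than 40 mm from where it lay (distance of hex_key_5 from where it was at the start of the episode above 0.04 m).
It also fails if it takes over 53 s, if anything falls off the work surface, if the arm or the gripper's body presses on something with over 40 N, if the wrist force passes 120 N, or if a joint passes its speed limit or range.

### The arm

A 7-joint arm with a two-finger parallel gripper is mounted at the origin on a cart in front of the work surface, level with it; the furniture and walls round the work are solid. World frame = base frame: x ahead of the robot, y to its left, z up, the work surface at z = 0. Lengths are in m, angles in rad, forces in N, time in s.
With the tool pointing down it reaches from about 0.35 to 0.9 m from the base axis. Payload 8.1 kg.
Tool frame: the origin (TCP) lies midway between the tips of the shut fingers; the grasp point (between the pads) lies 19 mm behind it; z points along the fingers, y is the direction in which the jaws open and shut (so a half turn about z gives the same grasp; the last joint's range is limited). The gripper opens to 92 mm and grips with 3 to 60 N. Pads are 19 mm wide; open, the fingers measure 130 mm over their backs; the gripper's body (75 mm by 190 mm) begins 47 mm behind the grasp point.
Start: joints at [-1.273, 0.434, 0.025, 1.573, -0.012, 1.134, -0.075], TCP at [0.244, 0.575, 0.227] pointing down, gripper open.
Joint ranges: [-2.62, 2.62], [-0.44, 2.09], [-1.27, 1.32], [0.08, 2.57], [-1.32, 4.46], [0.12, 2], [-2.74, 2.74]. Speed limits (rad/s): [2.22, 2.22, 3.01, 3.01, 3.14, 3.14, 3.14].

### API

Orientations are given as [roll, pitch, yaw] about the fixed x, y, z axes, in that order (R = Rz(yaw) Ry(pitch) Rx(roll)).
In Python, from station import arm, cams gives the robot as it stands.
- The arm moves only by the tool carry_out, never from a script. Its argument "deltas" is a list of rows, each a list of 3 entries, a list of its own where there are three numbers: the shift along the world's x, y, z in mm, then the turn about the world's z in degrees, then the gripper command: -1 is fully open, 1 is shut, values between are in proportion. A call has exactly 5 rows; each row shifts and turns the commanded pose from where the row before left it; what a row does not reach is not made up. A row lasts 1/10 s, in which the tool goes at most 50 mm and 8.59 degrees, less where a joint would pass 70% of its speed; a pose out of reach is approached as far as the arm can. A call is refused whole if a number of a shift passes 50 or a number of a turn 8.59, either way. A call with a gripper value outside its range is refused whole. The fingers move at their own pace and stop on an object; the grip force is fixed at half the most. Time passes only in rows, so rows that do not move let the fingers close, or fill a call up. It gives the time, the measured TCP pose, the force and the opening at its end, in the units of the state.
- arm.sense(): the state, without advancing time (a new reading comes with each control period).
- cams.read_camera(name): name is "scene" or "top" or "wrist"; returns the picture (480x640x3 uint8, red, green, blue); there is no depth.
- cams.camera_params(name): a dict with "fov_y" (degrees; the focal length in pixels is half the picture's height over the tangent of half this angle, whatever the lens; pixels are square), "cx", "cy" (the principal point, pixels), "camera_from_world" (4x4, takes a point from world to camera coordinates). Camera axes: x right, y down, z forward; pixel columns grow to the right and rows downward; lengths in m; the calibration is good to about 2 mm. A picture is of the moment at which its call begins: read the wrist's pose just before it. camera_params takes no time and is no camera call; for the wrist camera it gives the pose at the moment of the call.
- arm.sign_off(): hands the job in, once; it reports no verdict.
The state is a dict: "time_s": time; "joint_positions": joint angles; "dq": joint speeds; "tau": joint torques, N m; "tool_pos": TCP position; "tcp_rot": TCP orientation; "contact_force": force on the tool from outside, world axes, zero at the start; "wrist_torque": the same for the moment, N m; "opening": opening from 0.0 (shut) to 1.0 (fully open).
Only numpy, scipy, OpenCV 4.12 (cv2) and the standard library are available. Lean on these libraries where they do the work, as an engineer would, in place of code of your own. Each camera call takes 0.05 s, during which the arm holds its last target.

## Working session

There is one attempt and no reset: what is moved stays moved. The work goes in short steps, Python scripts to look and compute and a tool call to move; the robot and the scene stay as the last step left them, time stands still between calls to the robot, and variables do not carry over. Pictures are saved under pics/ and viewed, and the job is handed in when it is done.

Besides the shell and the picture viewer there is one more tool, called after "Emit:" as name([rows], argument=value, ...), one row to a line, values as JSON. carry_out: Moves the arm, as the interface text tells. Its arguments: {"type":"object","properties":{"deltas":{"type":"array","items":{"type":"array"}}},"required":["deltas"]}

```bash
mkdir -p pics
python3 - <<'E'
from station import arm, cams
import cv2, json
s=arm.sense(); print(s)
for n in ("scene","top","wrist"):
    p=cams.camera_params(n); print(n,p)
    im=cams.read_camera(n); cv2.imwrite(f"pics/a_{n}.png",im[:,:,::-1])
E
ls
```

```text
{'time_s': 0.0, 'joint_positions': array([-1.27260231,  0.43521127,  0.02495255,  1.57412863, -0.01160507,
        1.13398598, -0.07510676]), 'dq': array([ 1.71074459e-03,  3.60528632e-05, -2.30698692e-04, -7.81567331e-04,
       -7.54249543e-04,  1.30930316e-03, -2.40874941e-04]), 'tau': array([ 1.68607428e-03, -6.67834711e+01,  9.86409858e-01, -3.14460039e+01,
       -6.04011817e-02,  4.29612282e-02,  1.63073746e-04]), 'tool_pos': array([0.24367972, 0.57496775, 0.22593981]), 'tcp_rot': array([-3.14000974e+00,  1.30727847e-04,  2.74073822e+00]), 'contact_force': array([ 0.77530425,  0.09567743, -0.42654963]), 'wrist_torque': array([-0.00861295,  0.02045644,  0.03926436]), 'opening': 1.000023345331331}
scene {'fov_y': 57.659136302355876, 'cx': 318.9809978168843, 'cy': 234.62933200545714, 'camera_from_world': array([[ 0.56525946, -0.82479887, -0.0137318 , -0.31837843],
       [-0.63371129, -0.4235242 , -0.64733087,  0.4271053 ],
       [ 0.52810202,  0.3746119 , -0.76208542,  0.88258439],
       [ 0.        ,  0.        ,  0.        ,  1.        ]])}
top {'fov_y': 55.067469307349064, 'cx': 319.3435374017962, 'cy': 242.01856682080845, 'camera_from_world': array([[ 0.02236645, -0.99968675,  0.0112315 , -0.00692442],
       [-0.9936264 , -0.02346956, -0.11025315,  0.54953945],
       [ 0.11048221, -0.00869394, -0.99384008,  0.94078293],
       [ 0.        ,  0.        ,  0.        ,  1.        ]])}
wrist {'fov_y': 68.5491642097039, 'cx': 316.91778546905215, 'cy': 246.5474449902672, 'camera_from_world': array([[ 0.39074379,  0.9204976 , -0.00185929, -0.62388629],
       [ 0.89015164, -0.37734626,  0.25542097, -0.03215787],
       [ 0.23441279, -0.1014592 , -0.96682815,  0.39155693],
       [ 0.        ,  0.        ,  0.        ,  1.        ]])}
pics
```

View pics/a_scene.png

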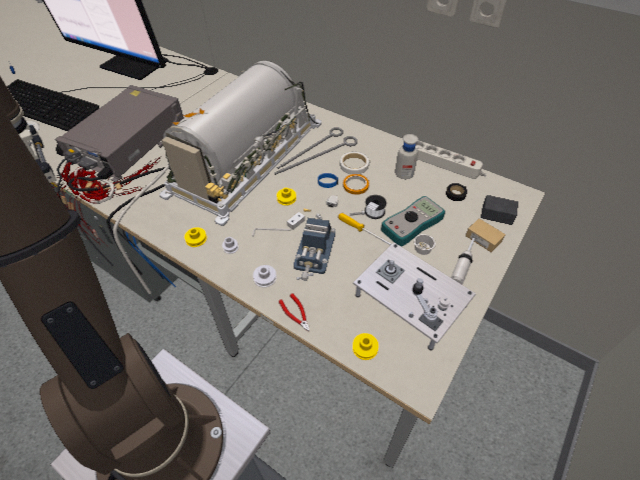

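View pics/a_top.png

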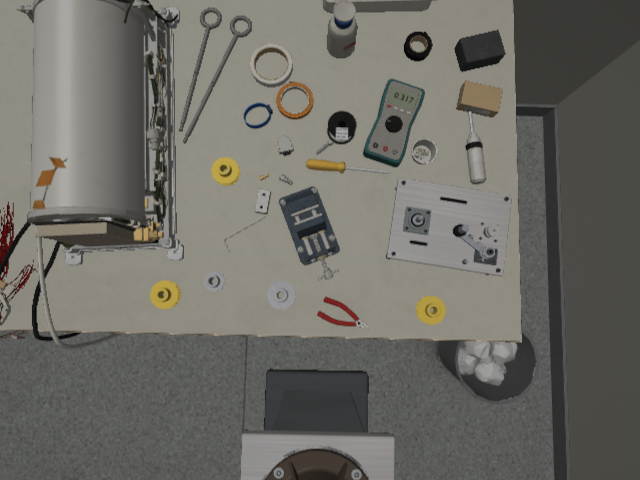

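View pics/a_wrist.png

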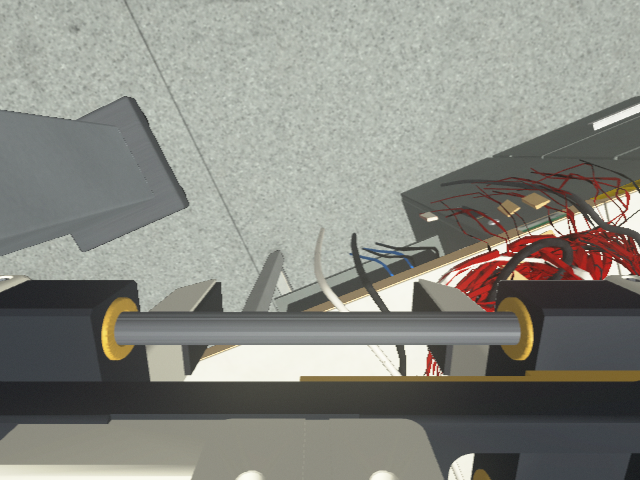

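Candidates (top view): yellow look-alikes (225,170), (165,294), (431,310); grey small (214,281); grey large (281,295). I choose (281,295) and check it in a close crop.

Run:
```python
import cv2, numpy as np
im=cv2.imread("pics/a_top.png")
a=cv2.resize(im[255:325,190:310],None,fx=6.6,fy=6.6,interpolation=cv2.INTER_CUBIC)
cv2.imwrite("pics/c1.png",a)
b=cv2.resize(im[170:280,380:520],None,fx=5.4,fy=5.4,interpolation=cv2.INTER_CUBIC)
cv2.imwrite("pics/c2.png",b)
```

```text
(no output)
```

View pics/c1.png

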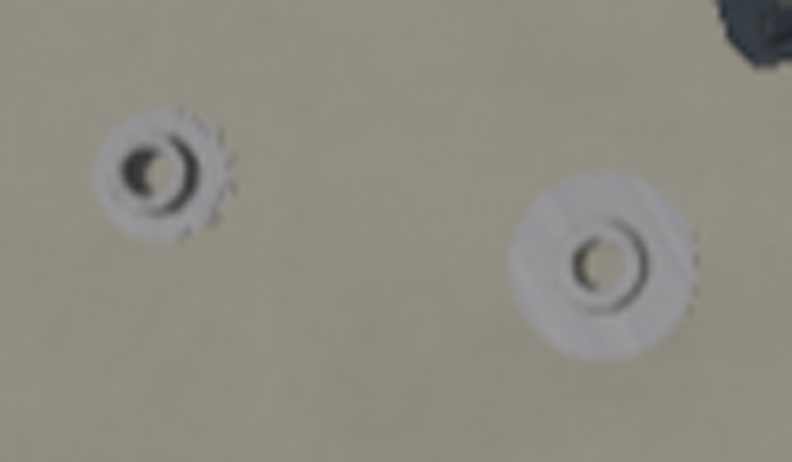

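View pics/c2.png

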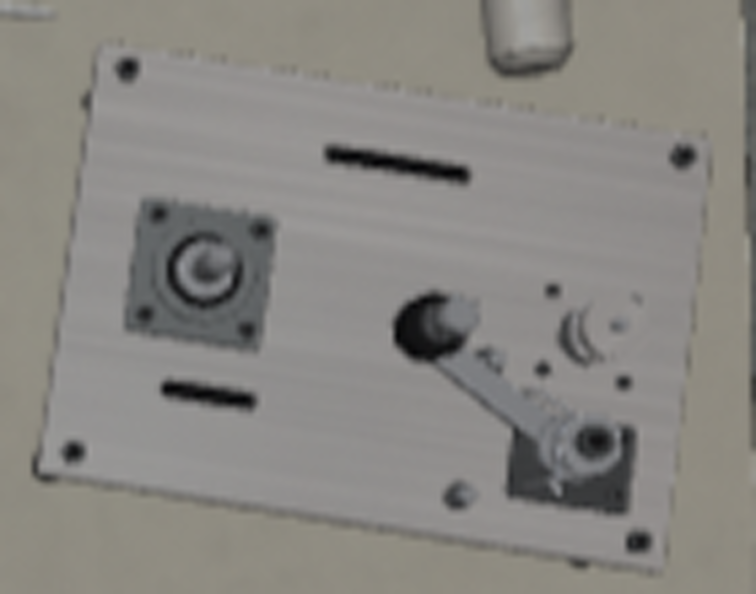

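Crop 1 confirms it: the large plain-grey disc with boss, at top px ≈(281,295), is the big pulley. The small grey one is at ≈(214,281). Crop 2 shows the drive, with spindle px ≈(418,219), pivot ≈(490,251) and knob ≈(464,228).

```bash
cat > h.py <<'E'
import numpy as np, cv2
from scipy.optimize import least_squares
def K(p):
    f=240/np.tan(np.radians(p['fov_y']/2)); return f,p['cx'],p['cy'],np.array(p['camera_from_world'])
def proj(p,X):
    f,cx,cy,T=K(p); X=np.atleast_2d(X); c=X@T[:3,:3].T+T[:3,3]
    return np.c_[f*c[:,0]/c[:,2]+cx, f*c[:,1]/c[:,2]+cy]
def unproj(p,uv,z):
    f,cx,cy,T=K(p); R=T[:3,:3]; o=-R.T@T[:3,3]
    d=R.T@np.array([(uv[0]-cx)/f,(uv[1]-cy)/f,1]); return o+d*(z-o[2])/d[2]
def drive(v,P):
    x,y,a=v; P=np.atleast_2d(P)/1000.; c,s=np.cos(a),np.sin(a)
    return np.c_[x+c*P[:,0]-s*P[:,1], y+s*P[:,0]+c*P[:,1], P[:,2]]
E
python3 - <<'E'
from station import arm, cams
from h import *
p=cams.camera_params("top")
cr=lambda u,v,s,x0,y0: ((u+.5)/s-.5+x0,(v+.5)/s-.5+y0)
for n,uv,z in (("bigdisc",cr(602,264,6.6,190,255),.016),("bigboss_r",cr(607,264,6.6,190,255),.034),("small",cr(157,175,6.6,190,255),.016)):
    print(n,unproj(p,uv,z))
P=np.array([[85,120,58],[85,-120,58],[-85,-120,58],[-85,120,58],[-45,-75,96.]])
U=np.array([cr(u,v,5.4,380,170) for u,v in [(100,45),(708,135),(662,572),(40,472),(597,440)]])
r=least_squares(lambda v:(proj(p,drive(v,P))-U).ravel(),[.6,-.3,0]); print(r.x); print(r.fun.reshape(-1,2))
print("seat",drive(r.x,[[0,70,72]]),"px shoulder/tip",proj(p,drive(r.x,[[0,70,72],[0,70,102]])))
print("meas collar", unproj(p,cr(205,270,5.4,380,170),.072),unproj(p,cr(222,256,5.4,380,170),.102))
print("pivot",drive(r.x,[[-45,-75,84]]),"knob", unproj(p,cr(462,310,5.4,380,170),.115))
E
```

```text
bigdisc [0.43755941 0.08451303 0.016     ]
bigboss_r [0.43768068 0.08165111 0.034     ]
small [0.46270974 0.22789952 0.016     ]
[ 0.5864662  -0.26193186 -0.13025373]
[[-0.61615224 -0.72225481]
 [ 0.77845159  0.06969402]
 [ 0.48665457 -0.04030736]
 [-0.580417    0.55266155]
 [-0.06021151  0.07860684]]
seat [[ 0.5955582  -0.19252483  0.072     ]] px shoulder/tip [[417.47805702 219.58587662]
 [420.87542916 217.16928797]]
meas collar [ 0.59554819 -0.19268284  0.072     ] [ 0.59588765 -0.19218644  0.102     ]
pivot [[ 0.53210596 -0.33045167  0.084     ]] knob [ 0.57611517 -0.27550819  0.115     ]
```

Emit:
carry_out([
  [[13, -33, 0], 1.5, -1],
  [[13, -33, 0], 1.5, -1],
  [[13, -33, 0], 1.5, -1],
  [[13, -33, 0], 1.5, -1],
  [[13, -33, 0], 1.5, -1],
])

```text
time_s: 0.65
tool_pos: [0.3092, 0.4089, 0.2265]
tcp_rot: [-3.141, -0.0, 2.873]
contact_force: [-0.3, -0.3, 0.2]
opening: 0.998
```

Emit:
carry_out([
  [[13, -33, 0], 1.5, -1],
  [[13, -33, 0], 1.5, -1],
  [[13, -33, 0], 1.5, -1],
  [[13, -33, 0], 1.5, -1],
  [[13, -33, 0], 1.5, -1],
])

```text
time_s: 1.15
tool_pos: [0.3741, 0.244, 0.2267]
tcp_rot: [3.142, -0.0, 3.004]
contact_force: [0.9, 0.2, 0.1]
opening: 1.003
```

Emit:
carry_out([
  [[13, -33, 0], 1.5, -1],
  [[13, -33, 0], 1.5, -1],
  [[13, -33, 0], 1.5, -1],
  [[13, -32, 0], 1.5, -1],
  [[12, -31, 0], 1.5, -1],
])

```text
time_s: 1.65
tool_pos: [0.4381, 0.0819, 0.2268]
tcp_rot: [3.142, 0.0, 3.134]
contact_force: [1.4, -0.0, 0.3]
opening: 0.996
```

Run:
```python
from station import arm, cams
from h import *
s=arm.sense(); print(s['time_s'],s['tool_pos'],s['tcp_rot'],s['joint_positions'])
p=cams.camera_params("wrist"); im=cams.read_camera("wrist"); cv2.imwrite("pics/b_wrist.png",im[:,:,::-1])
print(proj(p,[[.4377,.083,.034],[.4377,.083,.016]]))
im=cams.read_camera("top"); cv2.imwrite("pics/b_top.png",im[:,:,::-1])
```

```text
1.65 [0.43811645 0.08191766 0.22677356] [3.14150465e+00 9.07073429e-05 3.13427429e+00] [-0.52391973  0.1355665   0.24813762  2.00180577 -0.03931204  1.00856095
  1.30647072]
[[318.22880952 222.93429886]
 [318.17844632 219.72127252]]
```

View pics/b_wrist.png

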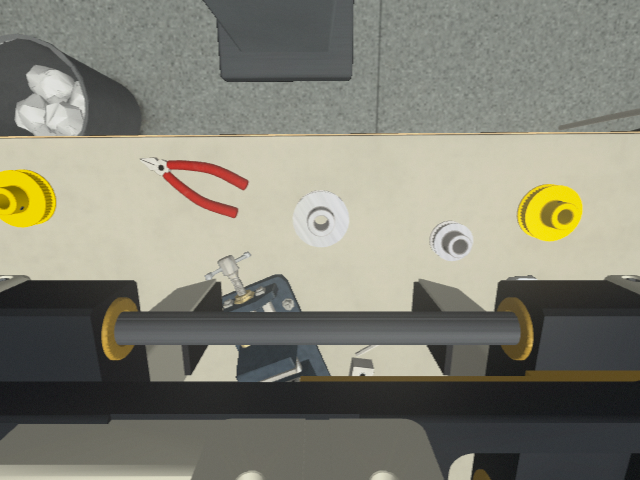

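View pics/b_top.png

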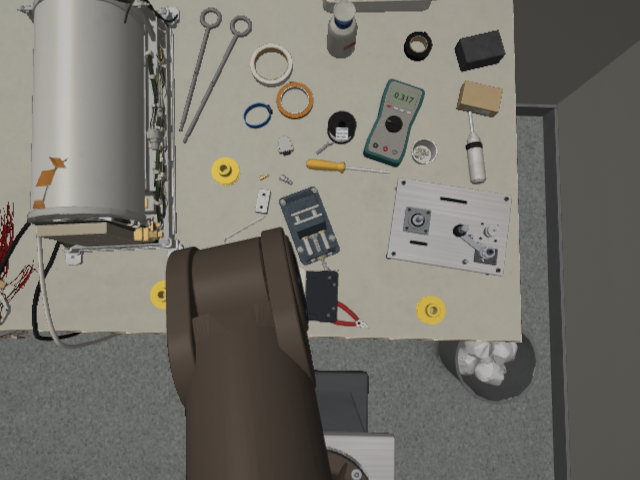

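Wrist view: the big pulley sits at px (321,219), between open fingers, and the area is clear. The small one is at (455,243).

Run:
```python
from station import arm, cams
from h import *
p=cams.camera_params("wrist")
im=cv2.imread("pics/b_wrist.png")
cv2.imwrite("pics/b_crop.png",cv2.resize(im[180:260,270:370],None,fx=7,fy=7,interpolation=cv2.INTER_CUBIC))
for r in (30,):
    # projected outline of disc (z=.016) fit
    g=cv2.cvtColor(im,cv2.COLOR_BGR2HSV)
    m=((g[...,1]<18)).astype(np.uint8); m[:185]=0;m[255:]=0;m[:,:285]=0;m[:,360:]=0
    c=max(cv2.findContours(m,0,1)[0],key=cv2.contourArea); print(cv2.fitEllipse(c))
    e=cv2.fitEllipse(c)[0]; print(unproj(p,e,.016), unproj(p,(321,221),.034))
```

```text
((320.5307922363281, 218.4940185546875), (55.61137390136719, 56.06660079956055), 10.388200759887695)
[0.43739572 0.08233344 0.016     ] [0.43671998 0.08267676 0.034     ]
```

View pics/b_crop.png

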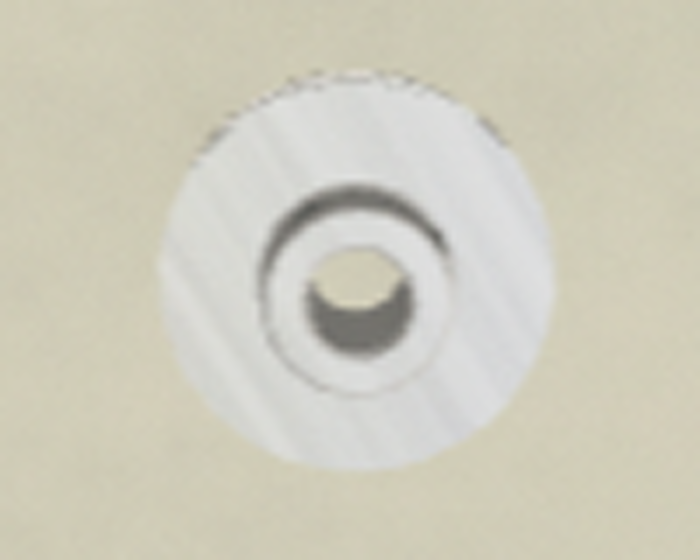

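Boss centre px ≈(321,223), so the pulley is at ≈(0.4373, 0.0825), essentially under the TCP. I'll descend and grip.

Emit:
carry_out([
  [[-1, 0.5, -40], 0.4, -1],
  [[0, 0, -45], 0, -1],
  [[0, 0, -45], 0, -1],
  [[0, 0, -40], 0, -1],
  [[0, 0, -20], 0, -1],
])

```text
time_s: 2.25
tool_pos: [0.4348, 0.0842, 0.0339]
tcp_rot: [-3.141, -0.004, 3.141]
contact_force: [-0.1, -0.4, -0.3]
opening: 0.999
```

Emit:
carry_out([
  [[0, 0, -12], 0, -0.2],
  [[0, 0, -5], 0, 0.2],
  [[0, 0, 0], 0, 1],
  [[0, 0, 0], 0, 1],
  [[0, 0, 0], 0, 1],
])

```text
time_s: 2.75
tool_pos: [0.4374, 0.0843, 0.0205]
tcp_rot: [3.141, 0.001, 3.141]
contact_force: [0.1, 0.2, 0.2]
opening: 0.612
```

Emit:
carry_out([
  [[0, 0, 0], 0, 1],
  [[0, 0, 0], 0, 1],
  [[0, 0, 10], 0, 1],
  [[0, 0, 15], 0, 1],
  [[0, 0, 0], 0, 1],
])

```text
time_s: 3.25
tool_pos: [0.438, 0.0843, 0.0466]
tcp_rot: [3.141, 0.003, 3.14]
contact_force: [0.3, -0.1, -0.1]
opening: 0.179
```

Run:
```python
from station import arm, cams
from h import *
s=arm.sense(); print(s['time_s'],s['tool_pos'],s['tcp_rot'],s['opening'],s['contact_force'])
im=cams.read_camera("wrist"); cv2.imwrite("pics/d_wrist.png",im[:,:,::-1])
im=cams.read_camera("scene"); cv2.imwrite("pics/d_scene.png",cv2.resize(im[200:380,150:390,::-1],None,fx=3.3,fy=3.3,interpolation=cv2.INTER_CUBIC))
```

```text
3.25 [0.43801036 0.0842525  0.04657964] [3.14059516e+00 2.75733770e-03 3.14030591e+00] 0.1793473428081794 [ 0.33737591 -0.09290297 -0.06739428]
```

View pics/d_wrist.png

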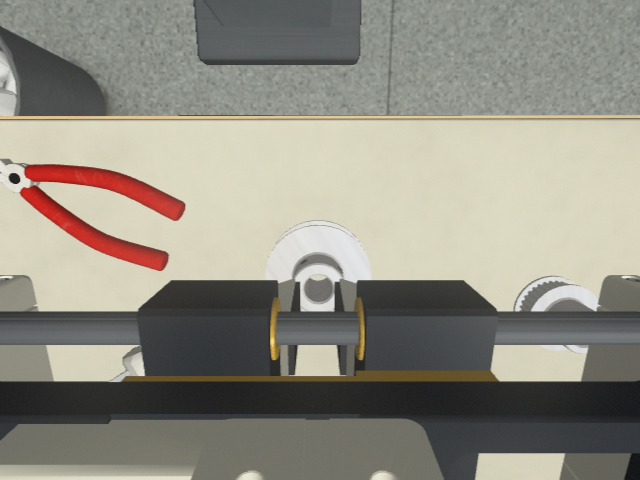

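View pics/d_scene.png

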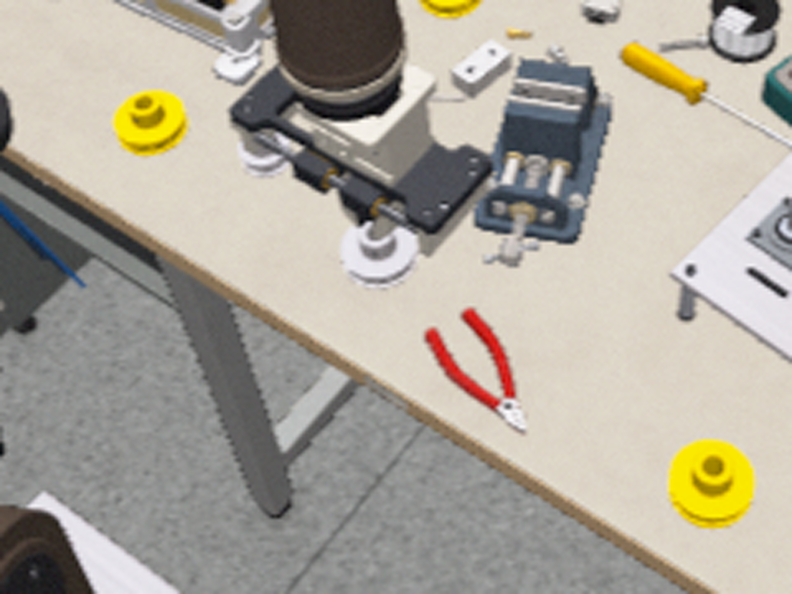

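Run:
```python
from station import arm, cams
from h import *
p=cams.camera_params("wrist")
t=np.linspace(0,2*np.pi,72)
im=cv2.imread("pics/d_wrist.png")
for dz,col in ((0,(0,0,255)),(.026,(0,255,0))):
  for r,z in ((.030,.016),(.014,.034),(.0075,.034)):
    u=proj(p,np.c_[.4375+r*np.cos(t),.0840+r*np.sin(t),0*t+z+dz]); cv2.polylines(im,[np.round(u*16).astype(int)],True,col,1,cv2.LINE_AA,4)
cv2.imwrite("pics/d_ov.png",cv2.resize(im[190:390,200:440],None,fx=3.3,fy=3.3))
```

```text
(no output)
```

View pics/d_ov.png

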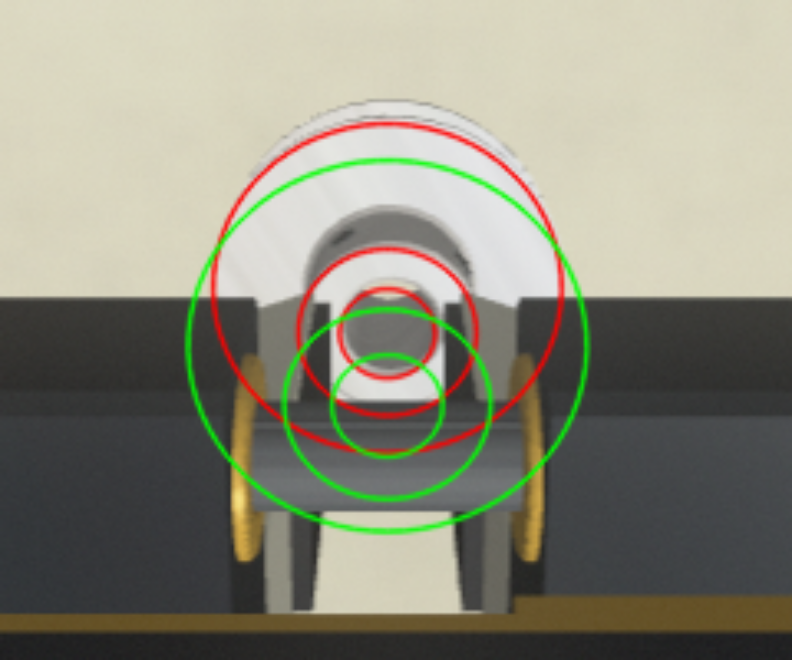

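The fingers were still closing when the lift began, and the grip squeezed off. The pulley is still on the bench, slightly forward. I'll open, rise and look again.

Emit:
carry_out([
  [[0, 0, 0], 0, -1],
  [[0, 0, 0], 0, -1],
  [[0, 0, 0], 0, -1],
  [[0, 0, 30], 0, -1],
  [[0, 0, 40], 0, -1],
])

```text
time_s: 3.85
tool_pos: [0.4353, 0.0834, 0.114]
tcp_rot: [-3.14, -0.004, 3.14]
contact_force: [1.8, 0.6, 0.3]
opening: 0.48
```

Emit:
carry_out([
  [[0, 0, 40], 0, -1],
  [[0, 0, 10], 0, -1],
  [[0, 0, 0], 0, -1],
  [[0, 0, 0], 0, -1],
  [[0, 0, 0], 0, -1],
])

```text
time_s: 4.35
tool_pos: [0.4358, 0.0837, 0.1632]
tcp_rot: [-3.141, -0.003, 3.14]
contact_force: [0.3, -0.5, -0.2]
opening: 0.912
```

Run:
```python
from station import arm, cams
from h import *
s=arm.sense(); print(s['time_s'],s['tool_pos'],s['tcp_rot'],s['opening'],s['contact_force'])
p=cams.camera_params("wrist")
im=cams.read_camera("wrist")[:,:,::-1].copy(); cv2.imwrite("pics/e_wrist.png",im)
g=cv2.cvtColor(im,cv2.COLOR_BGR2HSV)
m=((g[...,1]<18)).astype(np.uint8); m[:150]=0;m[270:]=0;m[:,:240]=0;m[:,400:]=0
c=max(cv2.findContours(m,0,1)[0],key=cv2.contourArea); e=cv2.fitEllipse(c); print(e, unproj(p,e[0],.016))
q=unproj(p,e[0],.016);t=np.linspace(0,2*np.pi,72)
cv2.imwrite("pics/e_crop0.png",cv2.resize(im[150:280,240:400],None,fx=5,fy=5,interpolation=cv2.INTER_CUBIC))
for r,z in ((.030,.016),(.014,.034),(.0075,.034)):
    u=proj(p,np.c_[q[0]+r*np.cos(t),q[1]+r*np.sin(t),0*t+z]); cv2.polylines(im,[np.round(u*16).astype(int)],True,(0,255,0),1,cv2.LINE_AA,4)
cv2.imwrite("pics/e_crop.png",cv2.resize(im[150:280,240:400],None,fx=5,fy=5,interpolation=cv2.INTER_CUBIC))
```

```text
4.35 [0.43583464 0.0836817  0.1632117 ] [-3.14055149e+00 -2.68457812e-03  3.14046113e+00] 0.9124240035741472 [ 0.30281738 -0.54015326 -0.22897951]
((318.3445739746094, 233.68301391601562), (66.54005432128906, 66.99945068359375), 0.5024281740188599) [0.43592398 0.08456923 0.016     ]
```

View pics/e_crop.png

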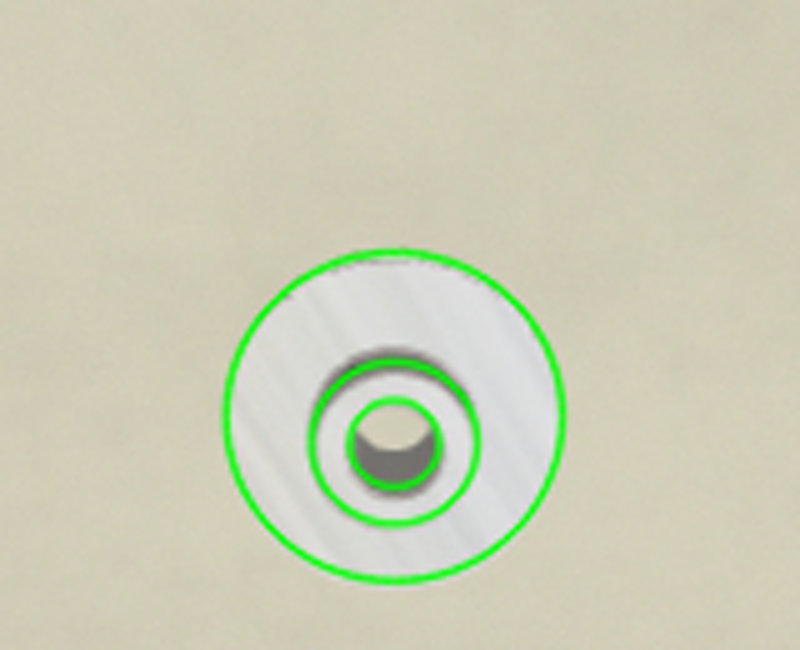

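View pics/e_wrist.png

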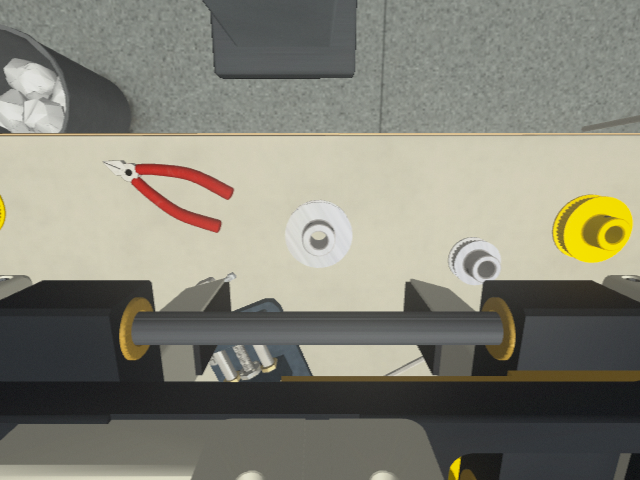

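The pulley is upright at (0.436, 0.0845). I'll try again, letting the fingers close fully before lifting.

Emit:
carry_out([
  [[0, 0, -40], 0, -1],
  [[0, 0, -40], 0, -0.2],
  [[0, 0, -35], 0, -0.1],
  [[-1, 0, -20], 0, -0.1],
  [[-1, 0, -9], 0, -0.1],
])

```text
time_s: 4.9
tool_pos: [0.4329, 0.0832, 0.0181]
tcp_rot: [-3.14, -0.005, 3.14]
contact_force: [0.3, 0.6, 0.6]
opening: 0.699
```

Emit:
carry_out([
  [[0, 0, 0], 0, -0.1],
  [[0, 0, 0], 0, 0],
  [[0, 0, 0], 0, 1],
  [[0, 0, 0], 0, 1],
  [[0, 0, 0], 0, 1],
])

```text
time_s: 5.4
tool_pos: [0.4354, 0.0842, 0.0214]
tcp_rot: [3.141, 0.001, 3.14]
contact_force: [-0.3, -0.6, 4.4]
opening: 0.292
```

Emit:
carry_out([
  [[0, 0, 0], 0, 1],
  [[0, 0, 0], 0, 1],
  [[0, 0, 0], 0, 1],
  [[0, 0, 0], 0, 1],
  [[0, 0, 0], 0, 1],
])

```text
time_s: 5.9
tool_pos: [0.4355, 0.0842, 0.0214]
tcp_rot: [3.141, 0.001, 3.14]
contact_force: [-0.6, -0.4, 6.7]
opening: 0.291
```

Emit:
carry_out([
  [[0, 0, 5], 0, 1],
  [[0, 0, 20], 0, 1],
  [[0, 0, 40], 0, 1],
  [[0, 0, 40], 0, 1],
  [[0, 0, 0], 0, 1],
])

```text
time_s: 6.4
tool_pos: [0.4375, 0.0845, 0.1302]
tcp_rot: [3.139, 0.007, 3.14]
contact_force: [1.2, -0.0, -2.3]
opening: 0.296
```

Run:
```python
from station import arm, cams
from h import *
s=arm.sense(); print(s['time_s'],s['tool_pos'],s['tcp_rot'],s['opening'],s['contact_force'])
im=cams.read_camera("wrist"); cv2.imwrite("pics/f_wrist.png",im[:,:,::-1])
im=cams.read_camera("scene"); cv2.imwrite("pics/f_scene.png",cv2.resize(im[200:320,190:350,::-1],None,fx=5,fy=5,interpolation=cv2.INTER_CUBIC))
```

```text
6.4 [0.43746936 0.08453097 0.13016726] [3.1388537  0.00698107 3.13999412] 0.2956458252367238 [ 1.19323124 -0.01696885 -2.32207865]
```

View pics/f_wrist.png

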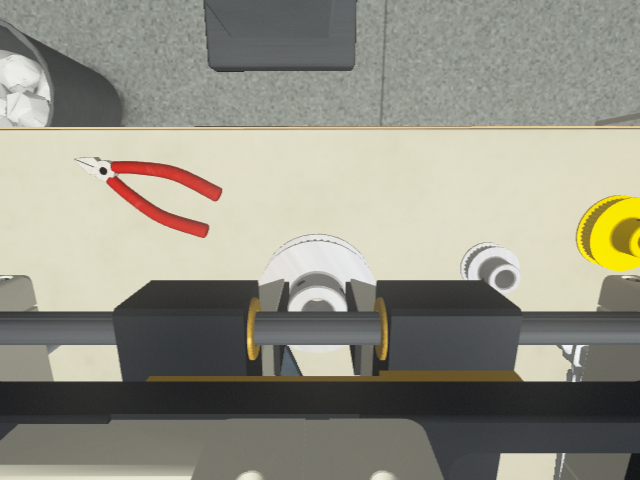

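View pics/f_scene.png

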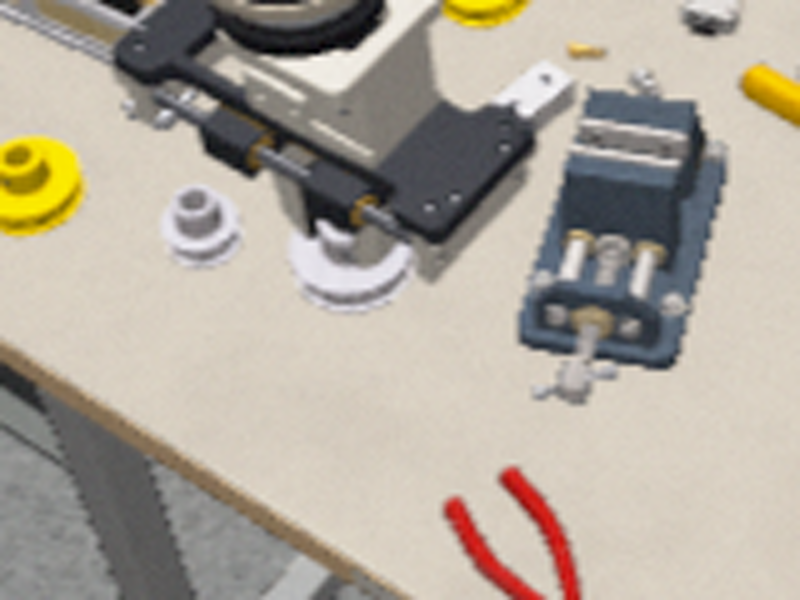

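The pulley is held by its boss (opening 0.296 ≈ 27 mm), level. I'll carry it to above the spindle and turn to jaws-along-x.

Emit:
carry_out([
  [[0, 0, 30], -6, 1],
  [[0, 0, 30], -6, 1],
  [[12, -21, 0], -6, 1],
  [[12, -21, 0], -6, 1],
  [[12, -21, 0], -6, 1],
])

```text
time_s: 7.0
tool_pos: [0.4703, 0.0203, 0.1846]
tcp_rot: [-3.14, -0.002, 2.613]
contact_force: [-0.5, -0.1, -2.4]
opening: 0.291
```

Emit:
carry_out([
  [[12, -21, 0], -6, 1],
  [[12, -21, 0], -6, 1],
  [[12, -21, 0], -6, 1],
  [[12, -21, 0], -6, 1],
  [[12, -21, 0], -6, 1],
])

```text
time_s: 7.5
tool_pos: [0.5302, -0.0848, 0.184]
tcp_rot: [-3.139, -0.001, 2.089]
contact_force: [0.7, 0.0, -2.3]
opening: 0.29
```

Emit:
carry_out([
  [[12, -21, 0], -6, 1],
  [[12, -21, 0], -6, 1],
  [[12, -21, 0], -6, 1],
  [[12, -21, 0], -6, 1],
  [[14, -25, 0], -6, 1],
])

```text
time_s: 8.0
tool_pos: [0.5923, -0.193, 0.1837]
tcp_rot: [-3.138, -0.001, 1.566]
contact_force: [0.5, -0.1, -1.4]
opening: 0.29
```

Emit:
carry_out([
  [[0, 0, -10], 0, 1],
  [[0, 0, -10], 0, 1],
  [[0, 0, -10], 0, 1],
  [[0, 0, 0], 0, 1],
  [[0, 0, 0], 0, 1],
])

```text
time_s: 8.5
tool_pos: [0.5925, -0.1921, 0.1553]
tcp_rot: [-3.141, -0.001, 1.571]
contact_force: [-1.0, -0.3, -2.0]
opening: 0.293
```

Run:
```python
from station import arm, cams
from h import *
s=arm.sense(); print(s['time_s'],s['tool_pos'],s['tcp_rot'],s['opening'],s['contact_force'],s['joint_positions'])
for n in ("wrist","top","scene"):
    im=cams.read_camera(n); cv2.imwrite(f"pics/g_{n}.png",im[:,:,::-1])
im=cv2.imread("pics/g_scene.png"); cv2.imwrite("pics/g_sc.png",cv2.resize(im[210:360,330:530],None,fx=4,fy=4,interpolation=cv2.INTER_CUBIC))
```

```text
8.5 [ 0.59250955 -0.19214042  0.15530466] [-3.14065890e+00 -6.47620065e-04  1.57079219e+00] 0.2933450014550576 [-0.9581434  -0.32411467 -1.96684794] [-0.20775679  0.55858908  0.66248597  1.70204544 -0.39315926  1.01890551
  0.59117586]
```

View pics/g_wrist.png

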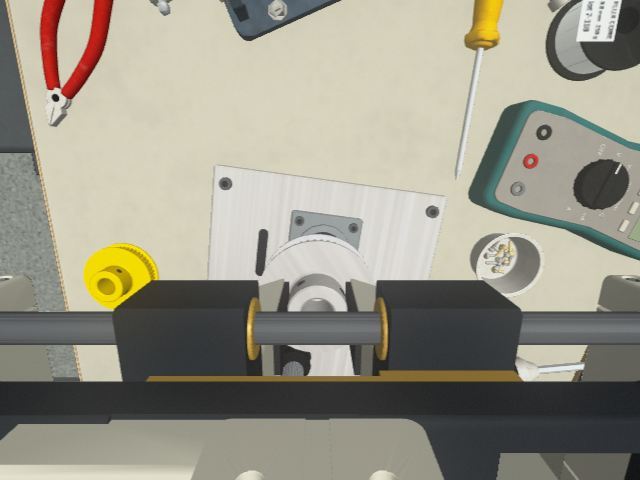

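View pics/g_top.png

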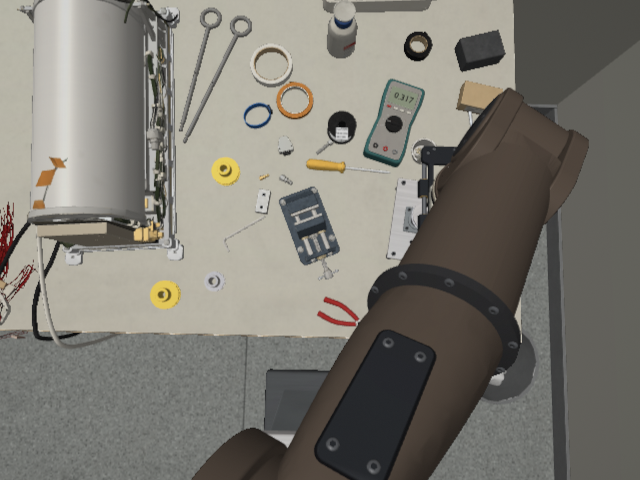

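View pics/g_sc.png

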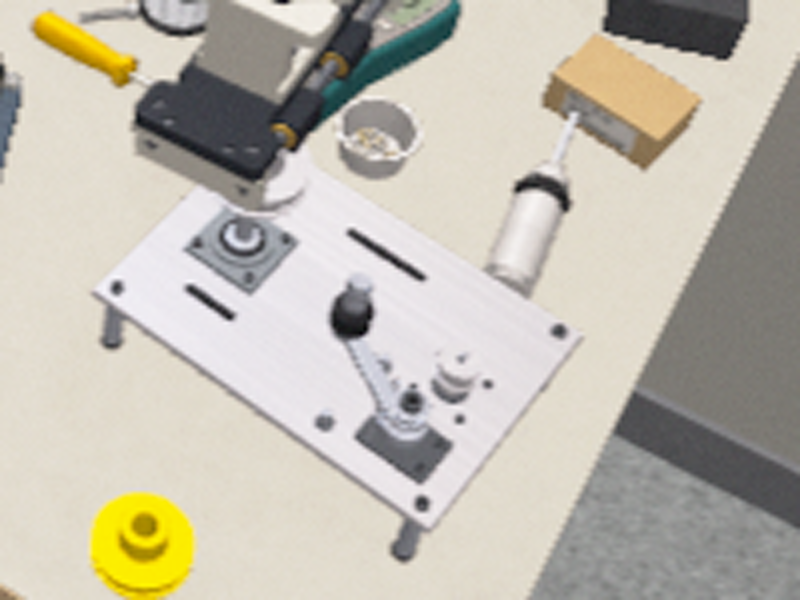

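Run:
```python
from station import arm, cams
from h import *
p=cams.camera_params("wrist"); s=arm.sense(); T=s['tool_pos']
im0=cv2.imread("pics/g_wrist.png")
v=[0.5864662,-0.26193186,-0.13025373]
im=im0.copy(); t=np.linspace(0,2*np.pi,90)
def circ(c,r,z,col):
    u=proj(p,np.c_[c[0]+r*np.cos(t),c[1]+r*np.sin(t),0*t+z]); cv2.polylines(im,[np.round(u*16).astype(int)],True,col,1,cv2.LINE_AA,4)
b=T[2]-.0214
for r,z in ((.03,.016),(.03,0),(.014,.034),(.0075,.034)): circ(T,r,b+z,(0,255,0))
c=proj(p,drive(v,[[85,120,58],[85,-120,58],[-85,-120,58],[-85,120,58]])); print(c)
cv2.polylines(im,[np.round(c*16).astype(int)],True,(0,0,255),1,cv2.LINE_AA,4)
cv2.imwrite("pics/g_ov.png",cv2.resize(im[150:350,200:460],None,fx=3,fy=3,interpolation=cv2.INTER_CUBIC))
cv2.imwrite("pics/g_raw.png",cv2.resize(im0[150:350,200:460],None,fx=3,fy=3,interpolation=cv2.INTER_CUBIC))
```

```text
[[444.77975428 195.1134412 ]
 [386.10263701 460.04728187]
 [197.02550931 440.21181509]
 [211.35252196 164.34593118]]
```

View pics/g_ov.png

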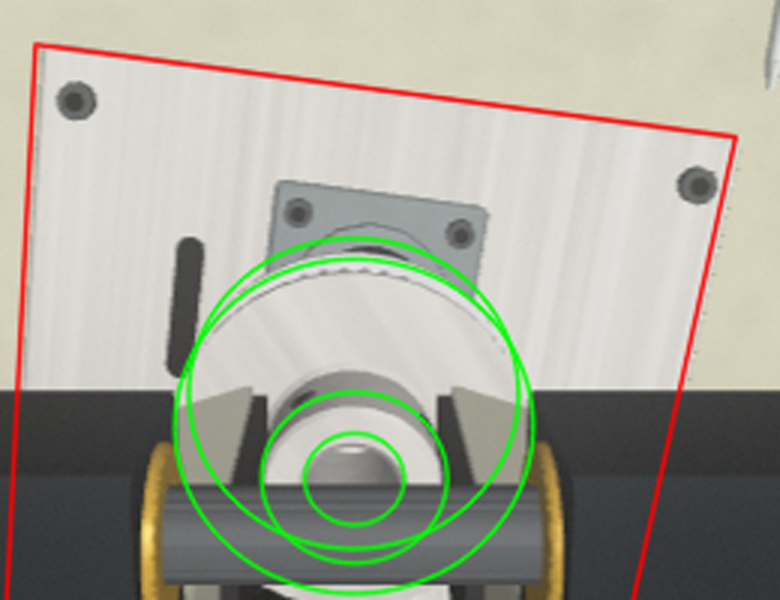

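View pics/g_raw.png

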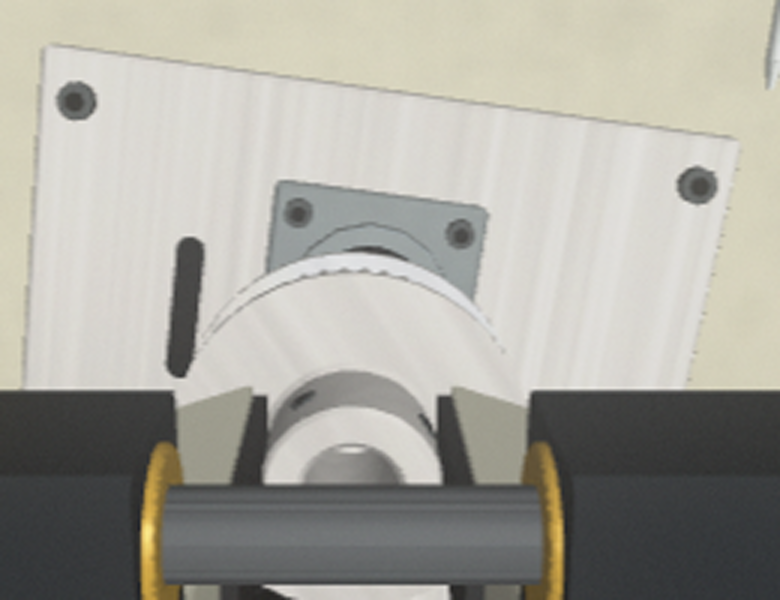

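Run:
```python
import cv2
im=cv2.imread("pics/g_wrist.png")
cv2.imwrite("pics/g_z.png",cv2.resize(im[225:315,255:380],None,fx=6.4,fy=6.4,interpolation=cv2.INTER_CUBIC))
```

```text
(no output)
```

View pics/g_z.png

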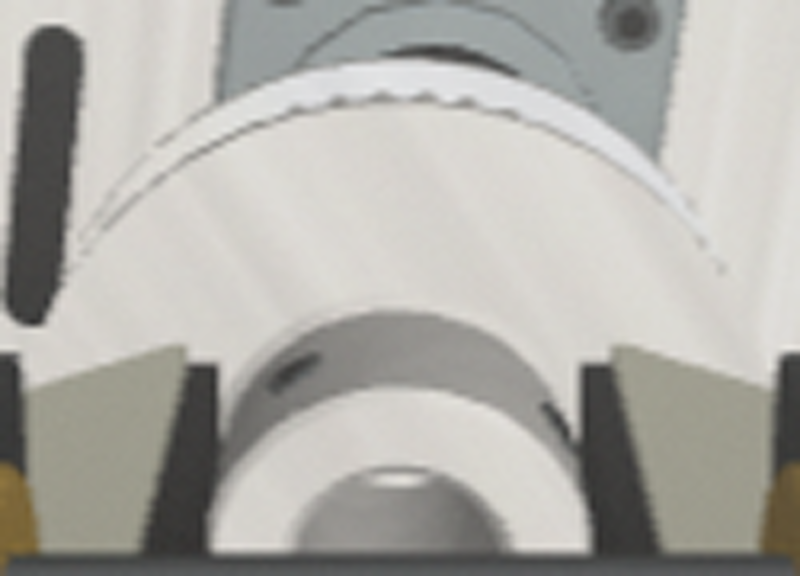

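Run:
```python
from station import arm, cams
from h import *
from scipy.spatial.transform import Rotation as Ro
p=cams.camera_params("wrist"); s=arm.sense(); T=s['tool_pos']
S=[(30,0,[(400,57),(500,72),(600,112),(660,165),(160,140),(290,80)]),
(30,16,[(400,102),(300,115),(110,215),(500,112),(600,152),(680,205)]),
(14,16,[(400,310),(300,335),(500,335)]),
(14,34,[(400,385),(300,405),(250,440),(500,400),(560,450),(588,510)]),
(7.5,34,[(400,465),(320,500),(480,495),(298,540)])]
t=np.linspace(0,2*np.pi,721)
def res(v,full=False):
    R=Ro.from_euler('xy',v[3:5]).as_matrix(); o=[]
    for r,z,pts in S:
        C=np.c_[r*np.cos(t),r*np.sin(t),0*t+z]/1000
        u=proj(p,C@R.T+T+v[:3]); c=u.mean(0)
        q=np.array(pts)/6.4+[255,225]-.42
        # nearest with sign by radius
        d=np.linalg.norm(q[:,None]-u[None],axis=2); i=d.argmin(1)
        sg=np.sign(np.linalg.norm(q-c,axis=1)-np.linalg.norm(u[i]-c,axis=1))
        o.append(sg*d.min(1))
    return o if full else np.concatenate(o)
for lock in (False,True):
    f=(lambda v:res(np.r_[v,0,0])) if lock else res
    r=least_squares(f,[0,0,-.0214]+([] if lock else [0,0]))
    print(r.x*1000,r.cost)
    if not lock:
        print([np.round(a,1) for a in res(r.x,True)])
        R=Ro.from_euler('xy',r.x[3:]).as_matrix(); print("bore mid at",(R@[0,0,.017]+r.x[:3])*1000, "origin world",T+r.x[:3])
```

```text
[ -0.20772744  -2.13950635 -18.16681995 -42.09321057  -0.07336832] 4.00620265064008
[array([ 0.3,  0.2,  0.8,  0.2,  0.9, -0.6]), array([-0.7, -0.7,  0.6, -0.3, -0.3,  0.6]), array([-0.9, -0.3, -0.3]), array([-0.9, -0.1,  0.3,  0.6,  0.3, -0.7]), array([ 0.7,  0.4,  0.8, -0. ])]
bore mid at [-0.20897359 -1.42413307 -1.18187839] origin world [ 0.59294485 -0.19494864  0.13814964]
[ -0.17383752  -2.64166357 -23.34398797] 6.9741536312467485
```

Run:
```python
from station import arm, cams
from h import *
pt=cams.camera_params("top"); pw=cams.camera_params("wrist"); T=arm.sense()['tool_pos']
v=np.array([0.5864662,-0.26193186,-0.13025373])
cr=lambda u,v: ((u+.5)/5.4-.5+380,(v+.5)/5.4-.5+170)
def loc(uv,z):
    X=unproj(pt,cr(*uv),z)[:2]-v[:2]; c,s=np.cos(v[2]),np.sin(v[2]); return np.r_[c*X[0]+s*X[1],-s*X[0]+c*X[1],z]*1000
for z,l in ((.058,[(127,68),(683,156),(638,541),(73,452)]),(.062,[(158,213),(262,228),(144,314),(247,330)])):
    for a in l: print(np.round(loc(a,z),1))
# ideal: plate screws symmetric, flange screws symmetric about (0,70)
P=np.array([[85,120,58],[-85,120,58],[73,110,58],[-73,110,58]]);
U=np.array([(446,196.7),(214.7,165.3),(432,211.8),(225.2,183.6)])-.3
for n in (2,4):
    r=least_squares(lambda q:(proj(pw,drive(q,P[:n]))-U[:n]).ravel(),v); print(n,r.x,np.round(r.fun,2)); print(drive(r.x,[[0,70,72]]), "vs", drive(v,[[0,70,72]]))
```

```text
[ 76.3 107.   58. ]
[  75.2 -109.7   58. ]
[ -75.  -108.7   58. ]
[-74.2 107.6  58. ]
[21.  88.4 62. ]
[21.4 48.4 62. ]
[-18.4  88.6  62. ]
[-18.5  49.1  62. ]
2 [ 0.58746911 -0.2626233  -0.13419715] [ 0.9   0.2  -0.88 -0.05]
[[ 0.59683474 -0.19325267  0.072     ]] vs [[ 0.5955582  -0.19252483  0.072     ]]
4 [ 0.58730951 -0.26348291 -0.13497394] [ 0.67  1.49 -0.87  1.11 -4.32 -2.31  4.44 -0.86]
[[ 0.59672902 -0.19411958  0.072     ]] vs [[ 0.5955582  -0.19252483  0.072     ]]
```

Run:
```python
from station import arm, cams
from h import *
pw=cams.camera_params("wrist"); v=np.array([0.5864662,-0.26193186,-0.13025373])
P=np.array([[85,120,58],[-85,120,58],[75,108.5,59],[-75,108.5,59],[20,90,62],[-20,90,62]]);
U=np.array([(446,196.7),(214.7,165.3),(432,211.8),(225.2,183.6),(353.3,228.2),(299.3,221)])-.3
for idx in ([0,1],[2,3],[4,5],range(6)):
    idx=list(idx)
    r=least_squares(lambda q:(proj(pw,drive(q,P[idx]))-U[idx]).ravel(),v); print(r.x,np.round(r.fun,2)); print(drive(r.x,[[0,70,72]]))
```

```text
[ 0.58746911 -0.2626233  -0.13419715] [ 0.9   0.2  -0.88 -0.05]
[[ 0.59683474 -0.19325267  0.072     ]]
[ 0.58733835 -0.26293956 -0.13627093] [-1.41 -0.31  1.38  0.1 ]
[[ 0.59684782 -0.1935885   0.072     ]]
[ 0.58750167 -0.26391051 -0.13616217] [-0.01 -0.    0.01  0.  ]
[[ 0.5970036  -0.19455841  0.072     ]]
[ 0.58749487 -0.2631437  -0.1348837 ] [ 0.96  1.01 -0.66  0.63 -1.39 -0.2   1.4   0.5  -0.14 -1.08 -0.18 -1.02]
[[ 0.59690813 -0.19377951  0.072     ]]
```

Emit:
carry_out([
  [[4, 0, -5], 0, 1],
  [[0, 0, -10], 0, 1],
  [[0, 0, -8], 0, 1],
  [[0, 0, -4], 0, 1],
  [[0, 0, 0], 0, 1],
])

```text
time_s: 9.15
tool_pos: [0.5963, -0.1928, 0.1277]
tcp_rot: [-3.14, -0.0, 1.57]
contact_force: [0.1, 0.7, -1.2]
opening: 0.291
```

Run:
```python
from station import arm, cams
from h import *
s=arm.sense(); print(s['time_s'],s['tool_pos'],s['tcp_rot'],s['opening'],s['contact_force'])
im=cams.read_camera("wrist")[:,:,::-1]; cv2.imwrite("pics/h_w.png",cv2.resize(im[170:330,230:420],None,fx=4,fy=4,interpolation=cv2.INTER_CUBIC))
im=cams.read_camera("scene")[:,:,::-1]; cv2.imwrite("pics/h_sc.png",cv2.resize(im[220:310,350:450],None,fx=7,fy=6.6,interpolation=cv2.INTER_CUBIC))
```

```text
9.15 [ 0.59625615 -0.19283195  0.12767281] [-3.13989933e+00 -3.01150894e-04  1.56950364e+00] 0.2912348185036345 [ 0.11260941  0.65293153 -1.24037155]
```

View pics/h_w.png

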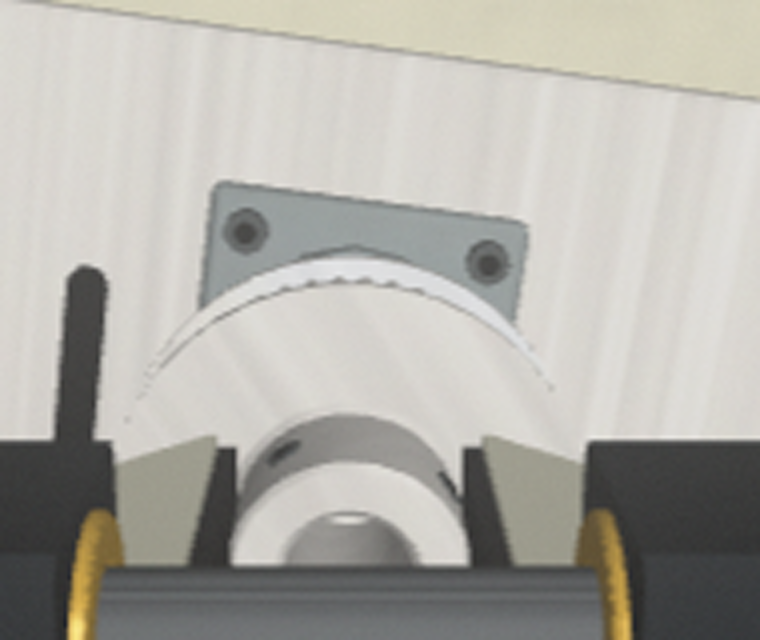

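View pics/h_sc.png

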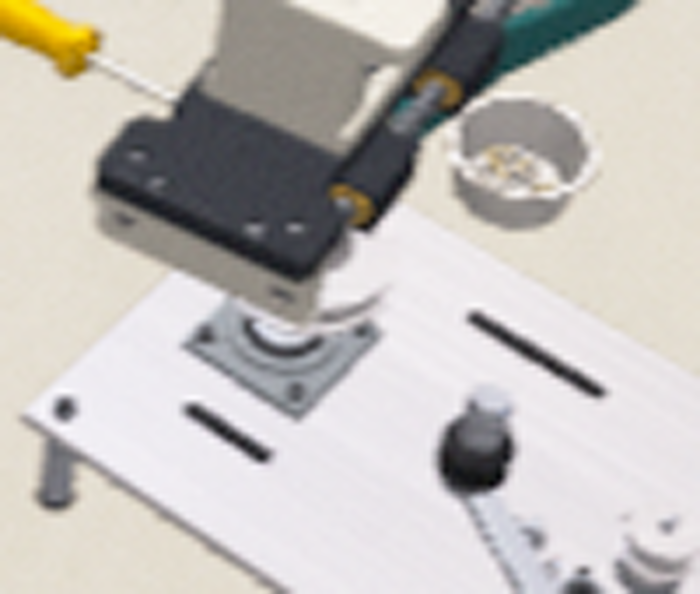

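X alignment looks exact: boss centre-line is at zoom x≈350, and the flange centre-line extrapolates to ≈350. I'll descend slowly, watching force.

Emit:
carry_out([
  [[0, 0, -3], 0, 1],
  [[0, 0, -3], 0, 1],
  [[0, 0, -3], 0, 1],
  [[0, 0, -2], 0, 1],
  [[0, 0, 0], 0, 1],
])

```text
time_s: 9.75
tool_pos: [0.5967, -0.1924, 0.1173]
tcp_rot: [-3.141, -0.001, 1.57]
contact_force: [-0.2, 3.2, -2.6]
opening: 0.294
```

Emit:
carry_out([
  [[0, 1, 0], 0, 1],
  [[0, 0, -3], 0, 1],
  [[0, 0, -3], 0, 1],
  [[0, 0, 0], 0, 1],
  [[0, 0, 0], 0, 1],
])

```text
time_s: 10.25
tool_pos: [0.5967, -0.1919, 0.1115]
tcp_rot: [-3.141, -0.0, 1.57]
contact_force: [0.2, 1.7, -3.0]
opening: 0.293
```

Emit:
carry_out([
  [[0, 1, -2], 0, 1],
  [[0, 0, -3], 0, 1],
  [[0, 0, -3], 0, 1],
  [[0, 0, -3], 0, 1],
  [[0, 0, 0], 0, 1],
])

```text
time_s: 10.75
tool_pos: [0.5966, -0.1911, 0.1002]
tcp_rot: [-3.141, 0.0, 1.569]
contact_force: [-0.2, 0.4, -1.7]
opening: 0.29
```

Engaged and free. On down to the shoulder.

Emit:
carry_out([
  [[0, 0, -2], 0, 1],
  [[0, 0, -2], 0, 1],
  [[0, 0, -2], 0, 1],
  [[0, 0, 0], 0, 1],
  [[0, 0, 0], 0, 1],
])

```text
time_s: 11.25
tool_pos: [0.5968, -0.1911, 0.0947]
tcp_rot: [-3.142, 0.0, 1.57]
contact_force: [1.0, -0.2, -1.0]
opening: 0.292
```

Emit:
carry_out([
  [[0, 0, -1], 0, 1],
  [[0, 0, -1], 0, 1],
  [[0, 0, -1], 0, 1],
  [[0, 0, 0], 0, 1],
  [[0, 0, 0], 0, 1],
])

```text
time_s: 11.75
tool_pos: [0.5972, -0.1913, 0.0934]
tcp_rot: [3.14, -0.0, 1.569]
contact_force: [-4.1, 3.0, 14.6]
opening: 0.293
```

Seated: +14.6 N at TCP z 0.0934, which matches the 72 mm shoulder. Release by partial opening, then rise.

Emit:
carry_out([
  [[0, 0, 0], 0, 0],
  [[0, 0, 0], 0, 0],
  [[0, 0, 0], 0, 0],
  [[0, 0, 0], 0, 0],
  [[0, 0, 5], 0, 0],
])

```text
time_s: 12.25
tool_pos: [0.5964, -0.1908, 0.0962]
tcp_rot: [-3.14, -0.0, 1.57]
contact_force: [-0.7, -0.1, 0.2]
opening: 0.499
```

Emit:
carry_out([
  [[0, 0, 20], 0, 0],
  [[0, 0, 35], 0, 0],
  [[0, 0, 35], 0, 0],
  [[0, 0, 0], 0, 0],
  [[0, 0, 0], 0, 0],
])

```text
time_s: 12.75
tool_pos: [0.5973, -0.1912, 0.1877]
tcp_rot: [3.14, 0.0, 1.57]
contact_force: [-0.3, 1.0, -0.5]
opening: 0.499
```

Run:
```python
from station import arm, cams
from h import *
s=arm.sense(); print(s['time_s'],s['tool_pos'],s['tcp_rot'],s['opening'],s['contact_force'])
im=cams.read_camera("wrist")[:,:,::-1]; cv2.imwrite("pics/i_w.png",im)
im=cams.read_camera("scene")[:,:,::-1]; cv2.imwrite("pics/i_sc.png",cv2.resize(im[220:340,350:480],None,fx=6,fy=5,interpolation=cv2.INTER_CUBIC))
```

```text
12.75 [ 0.59733916 -0.19116401  0.18767947] [3.13966135e+00 1.85734684e-04 1.56969516e+00] 0.49919475943604874 [-0.27824526  0.95707173 -0.53479822]
```

View pics/i_w.png

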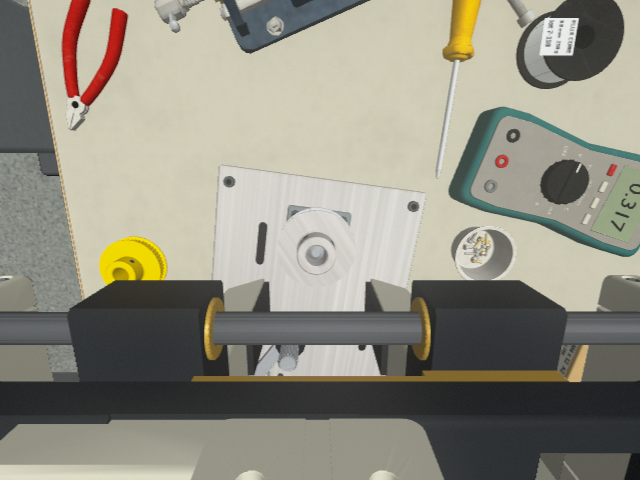

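View pics/i_sc.png

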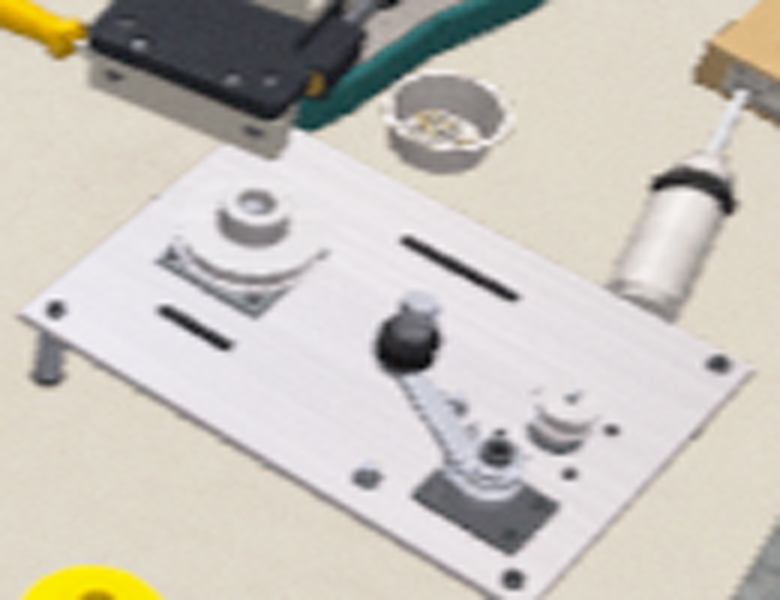

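The pulley is flat on the shoulder with the spindle visible in the bore (wrist px 316,253). I'll move above the knob, keeping jaws along x, close to its swing direction.

Emit:
carry_out([
  [[-4, -17, 0], 0, 0],
  [[-4, -17, 0], 0, 0],
  [[-4, -17, 0], 0, 0],
  [[-4, -17, 0], 0, 0],
  [[-4, -17, 0], 0, 0],
])

```text
time_s: 13.35
tool_pos: [0.5757, -0.2788, 0.1866]
tcp_rot: [-3.141, 0.001, 1.568]
contact_force: [0.6, 0.7, 0.4]
opening: 0.499
```

Emit:
carry_out([
  [[0, 0, -20], 0, 0],
  [[0, 0, -15], 0, 0],
  [[0, 0, -10], 0, 0],
  [[0, 0, 0], 0, 0],
  [[0, 0, 0], 0, 0],
])

```text
time_s: 13.85
tool_pos: [0.577, -0.2759, 0.1417]
tcp_rot: [-3.141, -0.0, 1.57]
contact_force: [-0.0, -0.5, -0.1]
opening: 0.498
```

Run:
```python
from station import arm, cams
from h import *
s=arm.sense(); print(s['time_s'],s['tool_pos'],s['tcp_rot'],s['opening'],s['contact_force'])
p=cams.camera_params("wrist")
print(proj(p,[[.577,-.276,.115],[.5967,-.1925,.106]]))
im=cams.read_camera("wrist")[:,:,::-1]; cv2.imwrite("pics/j_w.png",im)
im=cams.read_camera("scene")[:,:,::-1]; cv2.imwrite("pics/j_sc.png",cv2.resize(im[220:340,350:480],None,fx=6,fy=5,interpolation=cv2.INTER_CUBIC))
```

```text
13.85 [ 0.57695627 -0.27593275  0.14172333] [-3.14127080e+00 -4.17917281e-05  1.56999781e+00] 0.49834729244412185 [-0.04723599 -0.50989718 -0.06254177]
[[317.5575566  279.47020228]
 [354.88324642 123.5724739 ]]
```

View pics/j_w.png

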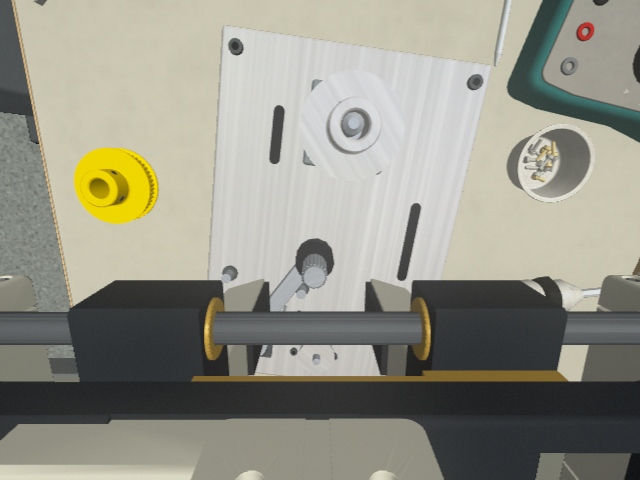

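View pics/j_sc.png

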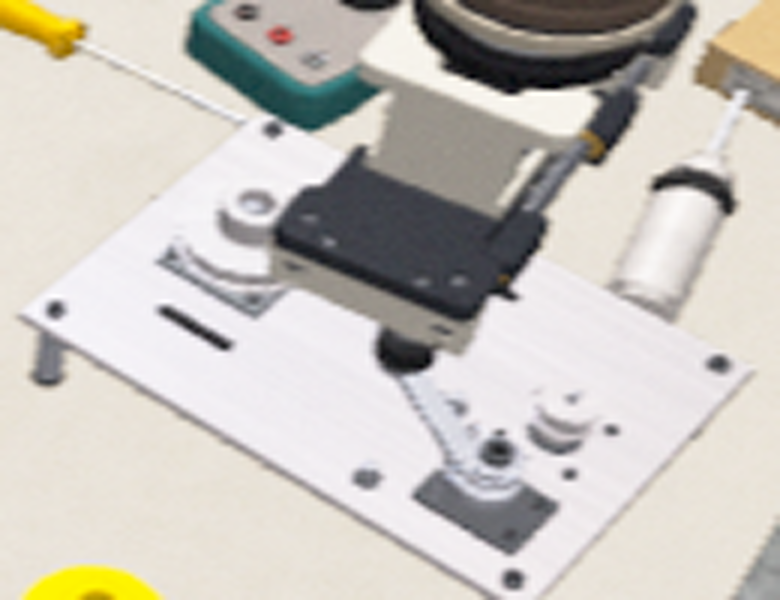

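The knob top is at px ≈(316,279), directly under the TCP (predicted 317.6, 279.5). Descend and pinch.

Emit:
carry_out([
  [[0, 0, -20], 0, 0],
  [[0, 0, -15], 0, 0],
  [[0, 0, -8], 0, 0],
  [[0, 0, 0], 0, 0],
  [[0, 0, 0], 0, 1],
])

```text
time_s: 14.45
tool_pos: [0.577, -0.2762, 0.099]
tcp_rot: [3.142, 0.0, 1.57]
contact_force: [-0.3, -0.1, 0.6]
opening: 0.452
```

Emit:
carry_out([
  [[0, 0, 0], 0, 1],
  [[0, 0, 0], 0, 1],
  [[0, 0, 0], 0, 1],
  [[0, 0, 0], 0, 1],
  [[0, 0, 0], 0, 1],
])

```text
time_s: 14.95
tool_pos: [0.5757, -0.2761, 0.099]
tcp_rot: [-3.14, -0.001, 1.569]
contact_force: [-5.0, 1.2, 4.8]
opening: 0.14
```

Emit:
carry_out([
  [[0, 0, 0], 0, 1],
  [[0, 0, 0], 0, 1],
  [[0, 0, 0], 0, 1],
  [[0, 0, 0], 0, 1],
  [[0, 0, 0], 0, 1],
])

```text
time_s: 15.45
tool_pos: [0.5757, -0.2761, 0.099]
tcp_rot: [-3.14, -0.001, 1.569]
contact_force: [-4.7, 0.9, 5.4]
opening: 0.138
```

Run:
```python
from station import arm, cams
from h import *
s=arm.sense(); k=s['tool_pos'][:2]; print(s['time_s'],s['tool_pos'],s['tcp_rot'],s['contact_force'])
piv=np.array([.5321,-.3305])+[.0012,-.0005]
d=k-piv; print("r",np.linalg.norm(d),"ang",np.degrees(np.arctan2(d[1],d[0])))
# design pivot: keep r=70 from grip point along the direction
a0=np.arctan2(d[1],d[0]); piv=k-.07*d/np.linalg.norm(d)
prev=k
for a in np.linspace(0,.87,11)[1:]:
    q=piv+.07*np.array([np.cos(a0+a),np.sin(a0+a)]); print(round(a,3),np.round((q-prev)*1000,1),q); prev=q
im=cams.read_camera("wrist")[:,:,::-1]; cv2.imwrite("pics/k_w.png",im)
```

```text
15.45 [ 0.57566302 -0.27613857  0.09896879] [-3.13995839e+00 -6.00281874e-04  1.56897044e+00] [-4.72776376  0.88178352  5.43362647]
r 0.06931379114683332 ang 52.32532243758333
0.087 [-5.   3.5] [ 0.57068709 -0.27263074]
0.174 [-5.3  3.1] [ 0.56542519 -0.26956854]
0.261 [-5.5  2.6] [ 0.55991711 -0.26697512]
0.348 [-5.7  2.1] [ 0.55420452 -0.26487012]
0.435 [-5.9  1.6] [ 0.54833063 -0.26326944]
0.522 [-6.   1.1] [ 0.54233988 -0.2621852 ]
0.609 [-6.1  0.6] [ 0.53627757 -0.2616256 ]
0.696 [-6.1  0. ] [ 0.53018957 -0.26159488]
0.783 [-6.1 -0.5] [ 0.52412192 -0.26209325]
0.87 [-6. -1.] [ 0.51812053 -0.26311696]
```

View pics/k_w.png

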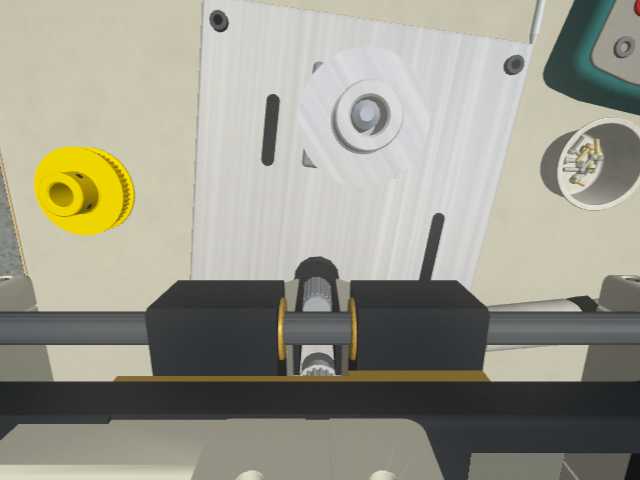

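Knob pinched at radius 69.3 mm, angle 52° about the pivot. Swing it along the arc.

Emit:
carry_out([
  [[-5, 3.5, 0], 0, 1],
  [[-5.3, 3, 0], 0, 1],
  [[-5.5, 2.6, 0], 0, 1],
  [[-5.7, 2.1, 0], 0, 1],
  [[-5.9, 1.6, 0], 0, 1],
])

```text
time_s: 16.0
tool_pos: [0.5502, -0.2635, 0.0992]
tcp_rot: [3.139, 0.001, 1.57]
contact_force: [5.2, -4.6, -1.9]
opening: 0.14
```

Emit:
carry_out([
  [[-6, 1.1, 0], 0, 1],
  [[-6, 0.6, 0], 0, 1],
  [[-6, 0, 0], 0, 1],
  [[-6, -0.5, 0], 0, 1],
  [[0, 0, 0], 0, 1],
])

```text
time_s: 16.5
tool_pos: [0.5266, -0.2615, 0.0992]
tcp_rot: [3.138, 0.0, 1.57]
contact_force: [6.4, -2.1, -3.3]
opening: 0.139
```

Emit:
carry_out([
  [[-4, -0.5, 0], 0, 1],
  [[-3, -0.5, 0], 0, 1],
  [[-2, -0.5, 0], 0, 1],
  [[0, 0, 0], 0, 1],
  [[0, 0, 0], 0, 1],
])

```text
time_s: 17.0
tool_pos: [0.5187, -0.2627, 0.0993]
tcp_rot: [3.138, 0.0, 1.571]
contact_force: [7.6, -0.7, -3.0]
opening: 0.139
```

Emit:
carry_out([
  [[-2, -0.5, 0], 0, 1],
  [[-2, -0.5, 0], 0, 1],
  [[0, 0, 0], 0, 1],
  [[0, 0, 0], 0, 1],
  [[0, 0, 0], 0, 1],
])

```text
time_s: 17.5
tool_pos: [0.5168, -0.2631, 0.0994]
tcp_rot: [3.135, 0.001, 1.572]
contact_force: [14.5, -0.4, -7.4]
opening: 0.14
```

The force jumped from 7.6 to 14.5 N while the motion stalled, so the arm is on the forward stop. Check visually.

Run:
```python
from station import arm, cams
from h import *
im=cams.read_camera("wrist")[:,:,::-1]; cv2.imwrite("pics/l_w.png",im)
im=cams.read_camera("scene")[:,:,::-1]; cv2.imwrite("pics/l_sc.png",cv2.resize(im[220:350,340:490],None,fx=5,fy=4.6,interpolation=cv2.INTER_CUBIC))
im=cams.read_camera("top")[:,:,::-1]; cv2.imwrite("pics/l_t.png",im)
s=arm.sense(); print(s['time_s'],s['tool_pos'],s['contact_force'],s['opening'])
```

```text
17.65 [ 0.51677545 -0.26314166  0.09938701] [15.28070506 -0.88072781 -8.06573211] 0.1411713236627611
```

View pics/l_w.png

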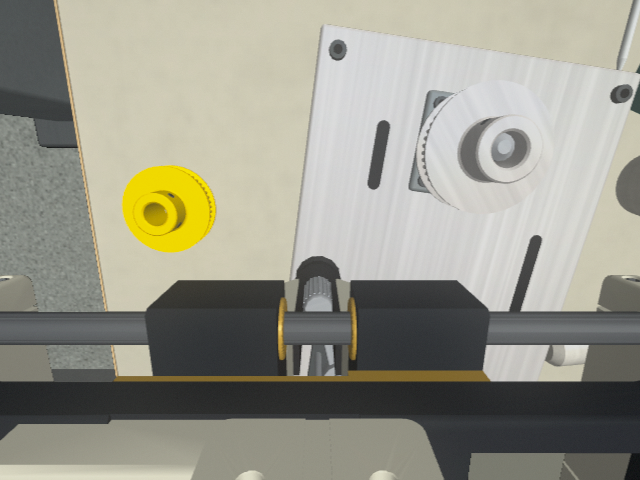

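View pics/l_sc.png

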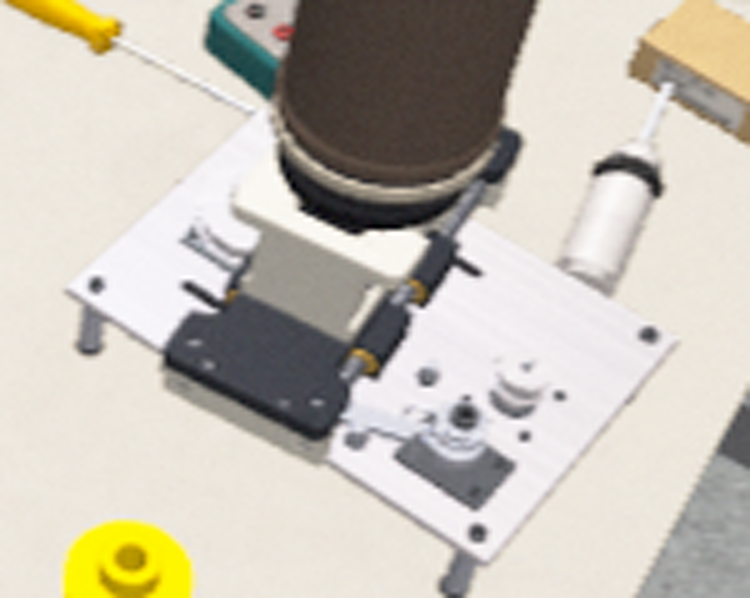

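The arm bar lies against the front stop pin (scene crop ≈(355,435)), the knob is pinched, and the pulley is flat and clear of the arm (wrist px 505,148). Handing in.

```bash
python3 -c "
from station import arm
print(arm.sign_off())"
```

```text
the job is handed in; nothing more can be done
None
```

The larger grey pulley is on the spindle, boss up and let go. I handed in with the gripper still pinching the finger knob and holding the tensioner arm at its forward stop. The job reports no verdict, so the checks below are my own.

- **Pulley:** it stopped on the shoulder with 14.6 N of upward force at TCP z 0.0934, which matches the 72 mm seat. After release the pictures show it lying flat with the spindle in its bore, and clear of the tensioner arm.
- **Tensioner arm:** the push rose from 7.6 N to about 15 N as the motion stalled, at an estimated swing of 0.87–0.88 rad. The scene picture shows the bar against the stop pin.
- **Things that went wrong or disagreed:**
  - The first grasp squeezed off because I lifted before the fingers had closed. The pulley moved about 2 mm and the second grasp held.
  - It hung about 0.04 rad tilted in the grip, and I nudged it 2 mm in y during insertion.
  - The top and wrist cameras disagreed by about 1–2 mm on where the spindle was.
- **Smaller pulley and hex key:** the arm never reached for either one. I did not measure their positions again at the end.

The run took 17.7 s of the 53 s allowed.

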